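# Loosen the lock collar of a seed counter and open its feed gate

## Robot

A 7-joint arm with a two-finger parallel gripper is mounted at the origin on the work surface. World frame = base frame: x ahead of the robot, y to its left, z up, the work surface at z = 0. Lengths are in m, angles in rad, forces in N, time in s.
With the tool pointing down it reaches from about 0.4 to 0.85 m from the base axis. Payload 4.4 kg.
Tool frame: the origin (TCP) lies between the finger pads; the fingertips stand 11 mm ahead of it and the grasp point (between the pads) lies 8 mm behind it; z points along the fingers, x is the direction in which the jaws open and shut, and the axes are right-handed (so a half turn about z gives the same grasp; the last joint's range is limited). The gripper opens to 94 mm and grips with 3 to 60 N. Pads are 16 mm wide; open, the fingers measure 119 mm over their backs; the gripper's body (75 mm by 177 mm) begins 78 mm behind the grasp point.
Start: joints at [-1.265, 0.628, 0.038, 1.517, -0.027, 0.996, -0.02], TCP at [0.236, 0.606, 0.216] pointing down, gripper open.
Joint ranges: [-3.06, 3.06], [-0.37, 2.12], [-1.25, 1.32], [0.18, 2.47], [-1.1, 4.24], [0.23, 1.98], [-2.94, 2.94]. Speed limits (rad/s): [2.57, 2.57, 3.14, 3.14, 3.14, 3.14, 3.14].

## Interface

Orientations are given as [roll, pitch, yaw] about the fixed x, y, z axes, in that order (R = Rz(yaw) Ry(pitch) Rx(roll)).
In Python, from plant import get_obs, read_camera, close_job, boxes_of, masks_of, landmark_of gives the robot as it stands.
- The arm moves only by the shell command python3 -m handwheel 'ROWS' [FORCE]. ROWS is text: rows parted by semicolons, each of 7 numbers parted by spaces: the opening in per cent of the stroke, from 0 (shut) to 100 (fully open), then the shift along the tool's x, y, z in m, then the turn, a rotation vector about the tool's x, y, z in degrees. A call has 1 to 12 rows; each row is the pose to reach, as a shift and turn from the pose commanded when the call began, along the tool's axes at that moment; what a row does not reach only later rows make up. A row lasts 1/8 s, in which the tool goes at most 62.5 mm and 10.7 degrees, less where a joint would pass 70% of its speed; a pose out of reach is approached as far as the arm can. A call with a gripper value outside its range is refused whole. The fingers move at their own pace and stop on an object; FORCE is the grip in N (left out, the last holds). Time passes only in rows, so rows that repeat a pose let the fingers close. It gives the time, the measured TCP pose, the force and the opening at its end, in the units of the state.
- get_obs(): the state, without advancing time (a new reading comes with each control period).
- read_camera(name): name is "scene" or "top" or "wrist"; returns a dict with "color" (384x512x3 uint8, red, green, blue), "K" (3x3 intrinsics, pixels), "rvec" (rotation vector, rad) and "tvec" (3), from world to camera coordinates, as OpenCV has them. Camera axes: x right, y down, z forward; pixel columns grow to the right and rows downward; lengths in m; the calibration is good to about 2 mm. A picture is of the moment at which its call begins. There is no depth.
- close_job(): hands the job in, once; it reports no verdict.
Trained networks look in a picture, given as the dict that the camera call returned (one of the last four; its "shot" number tells which), for a name from the list of things; names that differ only in an ending like _2 or _b are one class to them, and where a whole thing is asked for, a point or a joint stands for the part that bears it (a point fixed in the world has none). Each returns a list of dicts, best first, with "confidence" (0 to 1); they miss things now and then, are a little off and sometimes report something else, mostly with a low value. They report only what shows in the picture. A call takes as long as a camera call.
- boxes_of(picture, query): "extent" ([left, top, right, bottom] in pixels, round what is visible of it).
- masks_of(picture, query): "pixels" (384x512 bool, what is visible of it) and "extent" ([left, top, right, bottom] in pixels, round what is visible of it).
- landmark_of(picture, query): "position" ([column, row] in pixels: a listed point, or the origin of a listed thing).
The state is a dict: "clock": time; "joints": joint angles; "joint_velocities": joint speeds; "joint_torque": joint torques, N m; "position": TCP position; "eef_rot": TCP orientation; "contact_force": force on the tool from outside, world axes, zero at the start; "wrist_torque": the same for the moment, N m; "finger_gap": opening from 0.0 (shut) to 1.0 (fully open).
Only numpy, scipy, OpenCV 4.12 (cv2) and the standard library are available. Lean on these libraries where they do the work, as an engineer would, in place of code of your own. Each camera call takes 0.05 s, during which the arm holds its last target.

## Task

Set the seed counter up for larger seed: with a fingertip rolled along the rim of its knurled lock collar, unscrew the collar (anticlockwise seen from above) until the white mark on it comes round to the red pointer for the second time, and leave it standing there. Only then push the orange gate bar fully home with a fingertip, so that its front face is flush with the ends of its steel rails. Pick nothing up, and leave the things standing round the counter where they are.

Things in the scene. Friction and masses are not known exactly. Their poses are not given: they have to be found in the camera images.
- counter: Seed counter, a fixed white housing 220 (its x) by 280 (its y) by 70 mm high on the table; origin at the centre of its underside, z up, its front faces its -x. The flat top (deck) is 70 mm above the table. On the deck: the collar at x -20, y +50 mm and the gate bar at y -90 mm; along its far edge (x from 74 to 110 mm) a grey bridge rises 34 mm above the deck.
- collar_top (a point): Centre of the collar's top face, on its upright axis, 98 mm above the table. The collar is a dark steel disc 20 mm high with 24 aluminium ridges, 94 mm across the ridges; its underside is 8 mm above the deck, and the deck round it is free for at least 45 mm from its rim. A green dome (42 mm across, 13 mm high) sits on its middle and turns with it.
- collar_mark (a point): Outer end of the white mark, on the rim at the collar's top face, 47 mm from its axis; the ridge there is white too and a white line runs inwards from it.
- pointer (a point): Red pointer painted on the deck, on the counter's +x side of the collar, 55 mm from its axis.
- collar (a joint): Turn of the collar in rad, counted anticlockwise from above (loosening). 0 is tight, with the white mark at the pointer; at the start the mark has already passed the pointer and stands 0.8 to 4.5 rad beyond it, so its first return is 6.28 and its second 12.57. It turns to 18 without rising, against a light friction of about 0.06 N m (1.3 N at the rim), and stays where it is left.
- gate (a joint): Travel of the gate bar in m along the counter's +x, away from its front: 0 shut, 0.040 fully home against its stop, front face flush with the rail ends. Slides with about 2 N of friction and stays where it is left.
- gate_face (a point): Centre of the gate bar's upright front face (looks to the counter's -x), 40 mm wide, 20 mm high, 80 mm above the table; the bar rests on the deck. The deck in front of it is free for 50 mm.
- rail_ends (a point): Midway between the front ends of the two steel rails (each 8 mm thick, 20 mm high) beside the gate bar, 80 mm above the table: where gate_face is when home.
- cup: White open sample cup, 68 mm across, 75 mm high, loose; origin under its centre. Leave alone.
- jar: Sample jar with a blue lid, 52 mm across, 75 mm high, loose; origin under its centre. Leave alone.
- weight: Brass balance weight with a knob, 34 mm across, 50 mm high, loose; origin under its centre. Leave alone.
- calculator: Grey pocket calculator, 130 by 80 by 14 mm, loose; origin under its centre. Leave alone.
- brush: Small brush lying on the table, 160 mm long, loose. Leave alone.
- vial: Amber glass vial, 28 mm across, 60 mm high, loose; origin under its centre. Leave alone.

How it is judged:
By the outcome, as a careful person would: the job done as asked, in the order asked, and still so for the second after the job is handed in, with the robot touching nothing.
It also fails if it takes over 54 s, if anything falls off the work surface, if the arm or the gripper's body presses on something with over 40 N, if the wrist force passes 120 N, or if a joint passes its speed limit or range.

## Working session

There is one attempt and no reset: what is moved stays moved. The work goes in short steps, Python scripts to look and compute and a shell command to move; the robot and the scene stay as the last step left them, time stands still between calls to the robot, and variables do not carry over. Pictures are saved under pics/ and viewed, and the job is handed in when it is done.

```bash
ls; mkdir -p pics; cat > h.py <<'E'
import numpy as np, cv2
from plant import *
def ray(p,uv):
    R,_=cv2.Rodrigues(np.array(p["rvec"],float)); t=np.array(p["tvec"],float).reshape(3)
    u=cv2.undistortPoints(np.array([[uv]],float),np.array(p["K"],float),None).reshape(2)
    d=R.T@np.array([u[0],u[1],1.]); return -R.T@t,d
def atz(p,uv,z):
    o,d=ray(p,uv); return o+d*(z-o[2])/d[2]
def proj(p,X):
    return cv2.projectPoints(np.array(X,float).reshape(-1,3),np.array(p["rvec"],float),np.array(p["tvec"],float),np.array(p["K"],float),None)[0].reshape(-1,2)
def save(p,n): cv2.imwrite("pics/"+n,cv2.cvtColor(p["color"],cv2.COLOR_RGB2BGR))
E
python3 - <<'E'
from h import *
o=get_obs(); print({k:np.round(v,3) for k,v in o.items()})
for c in ["scene","top","wrist"]:
    p=read_camera(c); save(p,c+"0.png"); o,_=ray(p,(256,192)); print(c,o)
    for q,z in [("collar_top",.098),("collar_mark",.098),("pointer",.07),("gate_face",.08),("rail_ends",.08),("counter",0)]:
        for r in landmark_of(p,q)[:2]:
            print(q,np.round(r["position"],1),round(r["confidence"],2),np.round(atz(p,r["position"],z),4))
E
```

```text
pics
{'clock': np.float64(0.0), 'joints': array([-1.265,  0.629,  0.038,  1.518, -0.027,  0.996, -0.02 ]), 'joint_velocities': array([ 0.   ,  0.001,  0.   ,  0.001,  0.   , -0.001, -0.   ]), 'joint_torque': array([ 0.0000e+00, -5.4972e+01,  1.1440e+00, -1.8662e+01, -5.2000e-02,
        2.4000e-02,  0.0000e+00]), 'position': array([0.236, 0.605, 0.216]), 'eef_rot': array([-3.142e+00,  2.000e-03,  1.199e+00]), 'contact_force': array([-0.219,  0.2  , -0.578]), 'wrist_torque': array([-0.013,  0.022, -0.026]), 'finger_gap': np.float64(0.997)}
scene [1.25945228 0.07657957 1.01722143]
collar_top [253.9 184.6] 0.95 [0.5597 0.0246 0.098 ]
collar_mark [251.7 168.2] 0.65 [0.4985 0.0125 0.098 ]
pointer [249.7 209. ] 0.93 [0.6273 0.0189 0.07  ]
gate_face [206.4 170.1] 0.62 [ 0.5048 -0.1256  0.08  ]
rail_ends [205.4 180.2] 0.71 [ 0.5437 -0.1223  0.08  ]
counter [232.2 207.3] 0.69 [ 0.5795 -0.0398  0.    ]
top [0.48041869 0.00602656 1.58271798]
collar_top [242.5 199.6] 0.97 [0.5678 0.0172 0.098 ]
collar_mark [247.9 215.5] 0.69 [ 5.176e-01 -5.000e-04  9.800e-02]
pointer [245.7 186.3] 0.84 [0.6127 0.0076 0.07  ]
gate_face [283.5 215.5] 0.8 [ 0.5194 -0.1146  0.08  ]
gate_face [381.2 231.2] 0.51 [ 0.4726 -0.4281  0.08  ]
rail_ends [287.  206.6] 0.85 [ 0.548  -0.1257  0.08  ]
counter [256.  196.9] 0.88 [ 0.5832 -0.0276  0.    ]
wrist [0.16756952 0.63270775 0.38486434]
```

View pics/top0.png

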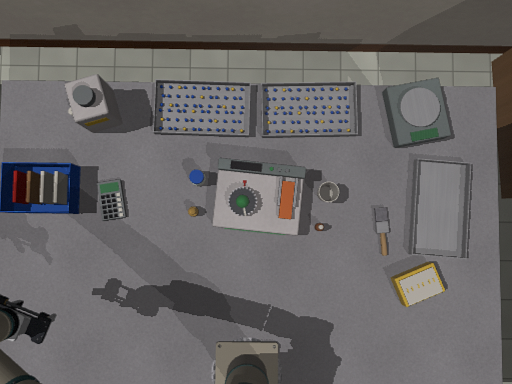

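View pics/scene0.png

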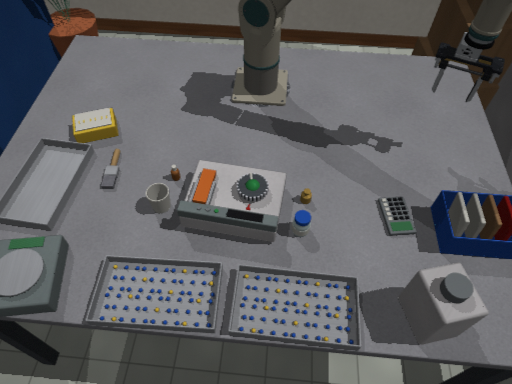

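```bash
python3 - <<'E'
import cv2
a=cv2.imread('pics/top0.png')[140:260,180:340]; cv2.imwrite('pics/top0z.png',cv2.resize(a,None,fx=5,fy=5,interpolation=2)[:600,:800])
E
```

```text
(no output)
```

View pics/top0z.png

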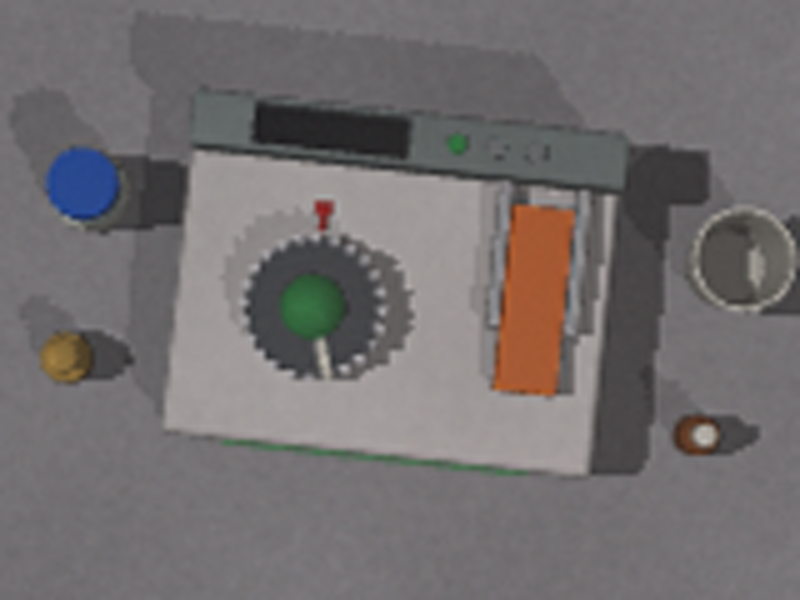

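The top view shows the counter yawed about -6°. The collar is at about px (242,201), with its mark on the near side at (245,216), about 3.4 rad past the pointer at (245,183). The orange gate sticks out to (285,218). I'll go closer with the wrist camera, rewinding the wrist on the way.

```bash
python3 -m handwheel '0 -0.044 0.043 0 0 0 10.5; 0 -0.088 0.086 0 0 0 21; 0 -0.132 0.129 0 0 0 31.5; 0 -0.176 0.172 0 0 0 42; 0 -0.220 0.215 0 0 0 52.5; 0 -0.264 0.258 0 0 0 63; 0 -0.308 0.301 0 0 0 73.5; 0 -0.352 0.344 0 0 0 84; 0 -0.396 0.387 0 0 0 94.5; 0 -0.440 0.430 0 0 0 105; 0 -0.485 0.472 0 0 0 115; 0 -0.485 0.472 0 0 0 120'
python3 - <<'E'
from h import *
o=get_obs(); print({k:np.round(v,3) for k,v in o.items()})
for c in ["wrist"]:
    p=read_camera(c); save(p,c+"1.png"); o,d=ray(p,(256,192)); print(c,o,d,p["K"])
    for q,z in [("collar_top",.098),("collar_mark",.098),("pointer",.07),("gate_face",.08),("rail_ends",.08),("counter",0)]:
        for r in landmark_of(p,q)[:2]:
            print(q,np.round(r["position"],1),round(r["confidence"],2),np.round(atz(p,r["position"],z),4))
E
```

```text
clock: 2.55
position: [0.5013, -0.0238, 0.2172]
eef_rot: [-3.141, -0.004, -0.908]
contact_force: [-0.9, 0.7, -0.9]
finger_gap: 0.005
{'clock': np.float64(2.55), 'joints': array([-0.459,  0.486,  0.655,  1.937, -0.387,  0.842, -0.506]), 'joint_velocities': array([-0.193,  0.035,  0.134,  0.038, -0.151,  0.057, -0.563]), 'joint_torque': array([  3.443, -39.256,   7.48 , -16.151,   0.312,  -0.353,   0.698]), 'position': array([ 0.501, -0.024,  0.217]), 'eef_rot': array([-3.141, -0.004, -0.908]), 'contact_force': array([-0.88 ,  0.682, -0.912]), 'wrist_torque': array([-0.006,  0.178, -0.001]), 'finger_gap': np.float64(0.005)}
wrist [0.55824923 0.02231784 0.3855488 ] [-0.19530985 -0.14978318 -0.96928388] [[281.6116094    0.         257.60312638]
 [  0.         281.6116094  194.17710972]
 [  0.           0.           1.        ]]
collar_top [261.8 120.8] 0.63 [0.5611 0.0179 0.098 ]
collar_mark [241.7 162.8] 0.58 [0.5157 0.0084 0.098 ]
collar_mark [263.  120.8] 0.47 [0.5619 0.017  0.098 ]
pointer [295.1  79.7] 0.58 [0.6156 0.0157 0.07  ]
gate_face [326.1 228.3] 0.82 [ 0.5123 -0.1157  0.08  ]
rail_ends [352.4 206.9] 0.95 [ 0.5502 -0.1221  0.08  ]
counter [300.2 134.3] 0.72 [ 0.58   -0.0351  0.    ]
```

View pics/wrist1.png

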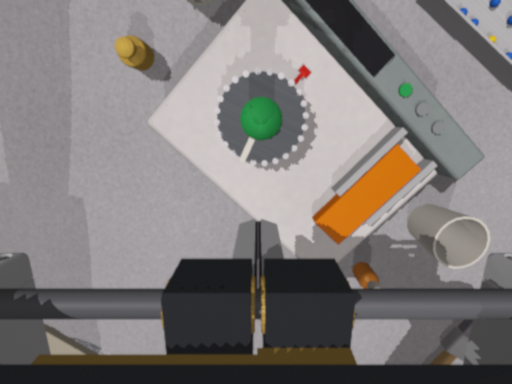

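View pics/wrist0.png

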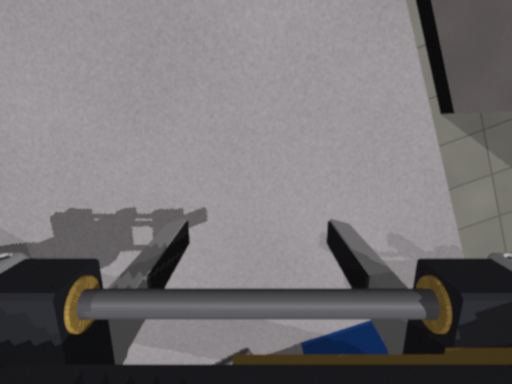

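Wrist view: collar centre about (262,119), mark at (245,158), pointer at (303,73), gate bar face at (326,228). The shut fingers are plain box blades. I'll fit the circle of the rim next.

```bash
cat >> h.py <<'E'
from scipy.optimize import least_squares
def fitcollar(p,c0):
    m=[r for r in masks_of(p,"collar_top") if r["confidence"]>.3]
    if not m: return None
    cs,_=cv2.findContours(m[0]["pixels"].astype(np.uint8),cv2.RETR_EXTERNAL,cv2.CHAIN_APPROX_NONE)
    c=max(cs,key=cv2.contourArea).reshape(-1,2)
    W=np.array([atz(p,u,.098)[:2] for u in c])
    hull=W
    f=least_squares(lambda q:np.hypot(*(hull-q[:2]).T)-q[2],[c0[0],c0[1],.047],loss="soft_l1",f_scale=.002)
    return f.x,m[0]["confidence"],len(c)
E
python3 - <<'E'
from h import *
p=read_camera("wrist"); save(p,"wrist2.png"); print(np.round(get_obs()["position"],4),np.round(get_obs()["eef_rot"],4))
print(ray(p,(0,0))[0]); print(fitcollar(p,(.561,.018)))
hsv=cv2.cvtColor(p["color"],cv2.COLOR_RGB2HSV)
def cent(mask,roi):
    m=np.zeros_like(mask);x0,y0,x1,y1=roi;m[y0:y1,x0:x1]=mask[y0:y1,x0:x1];v,u=np.nonzero(m);return u,v
u,v=cent(cv2.inRange(hsv,(45,80,30),(75,255,255)),(200,60,330,180)); print("dome",u.mean(),v.mean(),atz(p,(u.mean(),v.mean()),.104))
u,v=cent(cv2.inRange(hsv,(0,150,100),(5,255,255))|cv2.inRange(hsv,(172,150,100),(180,255,255)),(250,30,340,110)); print("ptr",u.mean(),v.mean(),atz(p,(u.mean(),v.mean()),.07),len(u))
t=read_camera("top"); print("top",fitcollar(t,(.561,.018)))
for q,z in [("collar_mark",.098),("gate_face",.08),("rail_ends",.08)]:
    for r in landmark_of(p,q)[:1]: print(q,np.round(r["position"],1),np.round(atz(p,r["position"],z),4))
m=masks_of(p,"counter")
mm=m[0]["pixels"].astype(np.uint8); im=cv2.cvtColor(p["color"],cv2.COLOR_RGB2BGR); im[mm>0]//=2; cv2.imwrite("pics/m2.png",im)
a=p["color"][40:200,150:360,::-1]; cv2.imwrite("pics/w2z.png",cv2.resize(a,None,fx=3.7,fy=3.7,interpolation=2))
E
```

```text
[ 0.4996 -0.0167  0.2165] [-3.1412e+00  4.0000e-04 -8.9290e-01]
[0.55630892 0.02975726 0.38486146]
(array([0.56199651, 0.02002451, 0.04445849]), 0.89, 315)
dome 269.27789327789327 121.31600831600832 [0.56250574 0.02064777 0.104     ]
ptr 311.6969696969697 76.76767676767676 [0.62566817 0.01365533 0.07      ] 99
top (array([0.57013223, 0.02640238, 0.03620249]), 0.86, 70)
collar_mark [245.6 163. ] [0.5155 0.0131 0.098 ]
gate_face [330.8 234.8] [ 0.5092 -0.117   0.08  ]
rail_ends [360.  210.1] [ 0.5522 -0.1224  0.08  ]
```

View pics/w2z.png

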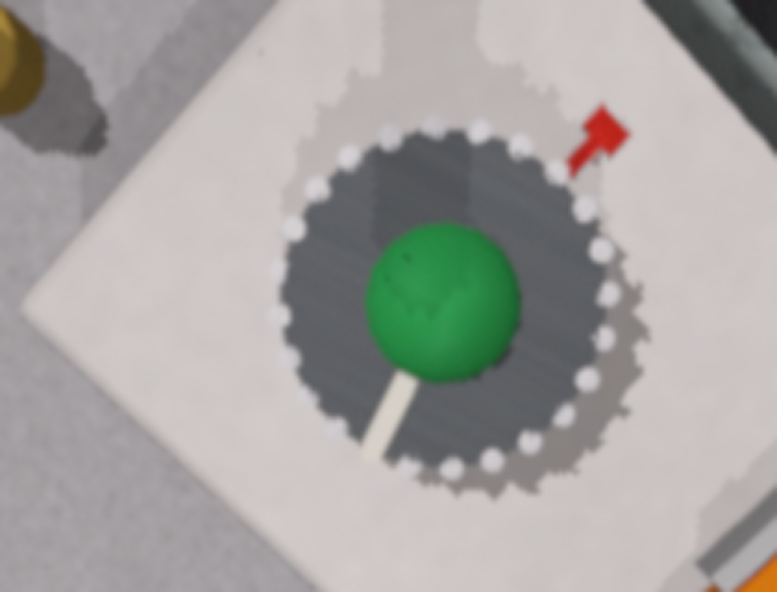

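Rim fit: centre ≈ (0.562, 0.020). The dome centroid agrees. Counter yaw ≈ -6.3°, collar ≈ 3.40 rad, so 525° remain. The plan is to seat a corner of the shut fingers between two ridges and orbit rigidly about the axis, with the wrist turning along with it.

```bash
python3 -m handwheel '0 -0.006 -0.014 0 0 0 10; 0 -0.012 -0.029 0 0 0 20; 0 -0.019 -0.043 0 0 0 30; 0 -0.025 -0.058 0 0 0 40; 0 -0.031 -0.072 0 0 0 50; 0 -0.037 -0.087 0 0 0 60; 0 -0.043 -0.101 0 0 0 70; 0 -0.0495 -0.1156 0.01 0 0 78.8; 0 -0.0495 -0.1156 0.04 0 0 78.8; 0 -0.0495 -0.1156 0.075 0 0 78.8; 0 -0.0495 -0.1156 0.1 0 0 78.8; 0 -0.0495 -0.1156 0.1 0 0 78.8'
python3 - <<'E'
from h import *
o=get_obs(); print({k:np.round(v,3) for k,v in o.items()})
p=read_camera("wrist"); save(p,"wrist3.png");print(get_obs()["position"],get_obs()["eef_rot"])
print(fitcollar(p,(.561,.018)))
for q,z in [("collar_mark",.098),("collar_top",.098),("pointer",.07)]:
    for r in landmark_of(p,q)[:1]: print(q,np.round(r["position"],1),r["confidence"],np.round(atz(p,r["position"],z),4))
E
```

```text
clock: 4.8
position: [0.5576, 0.0933, 0.1149]
eef_rot: [3.139, -0.003, -2.271]
contact_force: [0.8, 0.2, 0.9]
finger_gap: 0.006
{'clock': np.float64(4.8), 'joints': array([-0.742,  0.833,  0.903,  1.865, -0.847,  0.888, -1.684]), 'joint_velocities': array([-0.008, -0.037,  0.044, -0.031,  0.017,  0.011, -0.012]), 'joint_torque': array([  0.175, -47.904,  12.411, -11.016,  -0.107,  -0.194,   0.104]), 'position': array([0.558, 0.093, 0.115]), 'eef_rot': array([ 3.139e+00, -3.000e-03, -2.271e+00]), 'contact_force': array([0.841, 0.21 , 0.916]), 'wrist_torque': array([0.024, 0.154, 0.011]), 'finger_gap': np.float64(0.006)}
[0.55869732 0.09303969 0.11624781] [ 3.14103407e+00 -1.06047079e-03 -2.27073884e+00]
(array([0.56271588, 0.02052178, 0.04516098]), 0.56, 462)
collar_mark [390.1 197.4] 0.69 [0.516  0.0101 0.098 ]
collar_top [338.  156.5] 0.94 [0.5616 0.0208 0.098 ]
pointer [287.5  86.6] 0.72 [0.6172 0.0152 0.07  ]
```

View pics/wrist3.png

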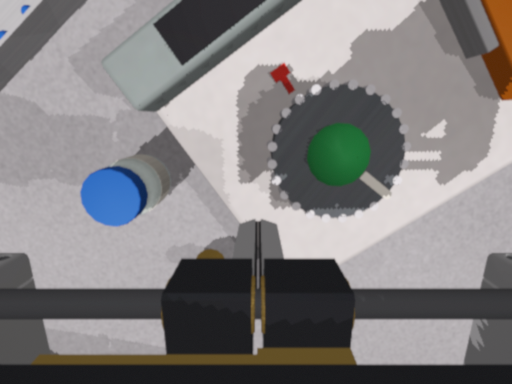

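```bash
cat > rows.py <<'E'
import numpy as np
def rows(C,seq):
    # seq: (theta deg, R) ; corner (12.5,-8)
    for th,R in seq:
        f=-np.radians(th); c=np.array([12.5+.7071*R,-8-.7071*R])
        M=np.array([[np.cos(f),-np.sin(f)],[np.sin(f),np.cos(f)]])
        p=np.array(C)-M@c; print("th%5.1f R%.1f: %.4f %.4f  turn %.1f"%(th,R,p[0]/1e3,p[1]/1e3,-th))
E
python3 -c "
from rows import *
rows((53.3,-49.8),[(0,50),(0,48),(2,47.5),(5,47),(9,46.5),(14,46),(20,45.5),(27,45.5),(35,45.5),(43,45.5)])"
```

```text
th  0.0 R50.0: 0.0054 -0.0064  turn 0.0
th  0.0 R48.0: 0.0069 -0.0079  turn 0.0
th  2.0 R47.5: 0.0087 -0.0066  turn -2.0
th  5.0 R47.0: 0.0113 -0.0047  turn -5.0
th  9.0 R46.5: 0.0149 -0.0023  turn -9.0
th 14.0 R46.0: 0.0194 0.0004  turn -14.0
th 20.0 R45.5: 0.0251 0.0032  turn -20.0
th 27.0 R45.5: 0.0317 0.0063  turn -27.0
th 35.0 R45.5: 0.0397 0.0087  turn -35.0
th 43.0 R45.5: 0.0480 0.0100  turn -43.0
```

```bash
python3 -m handwheel '0 0 0 0.012 0 0 0; 0 0 0 0.024 0 0 0; 0 0.0054 -0.0064 0.024 0 0 0; 0 0.0069 -0.0079 0.024 0 0 0; 0 0.0087 -0.0066 0.024 0 0 -2; 0 0.0113 -0.0047 0.024 0 0 -5; 0 0.0149 -0.0023 0.024 0 0 -9; 0 0.0194 0.0004 0.024 0 0 -14; 0 0.0251 0.0032 0.024 0 0 -20; 0 0.0317 0.0063 0.024 0 0 -27; 0 0.0397 0.0087 0.024 0 0 -35; 0 0.0480 0.0100 0.024 0 0 -43'
cat >> h.py <<'E'
def status(n,cam="wrist",CC=(.5625,.0205)):
    p=read_camera(cam); save(p,n); o=get_obs()
    yaw=o["eef_rot"][2]; d=np.array(CC)-o["position"][:2]
    print("t",round(float(o["clock"]),2),"pos",np.round(o["position"],4),"rpy",np.round(o["eef_rot"],3),"F",np.round(o["contact_force"],1),"j",np.round(o["joints"],2))
    print("C tool mm",np.round([1e3*d@[np.cos(yaw),np.sin(yaw)],1e3*d@[np.sin(yaw),-np.cos(yaw)]],1))
    for r in landmark_of(p,"collar_mark")[:2]:
        w=atz(p,r["position"],.098)[:2]-CC
        print("mark",np.round(r["position"],1),round(r["confidence"],2),"rad mm",round(1e3*np.hypot(*w),1),"ang past pointer deg",round((np.degrees(np.arctan2(w[1],w[0]))+6.3)%360,1))
    return p
E
python3 -c "
from h import *
p=status('wrist4.png'); print(fitcollar(p,(.5625,.0205)))"
```

```text
clock: 6.55
position: [0.5207, 0.064, 0.0929]
eef_rot: [-3.14, 0.002, -1.513]
contact_force: [1.0, 1.9, -0.4]
finger_gap: 0.002
t 6.6 pos [0.5195 0.0631 0.093 ] rpy [-3.142e+00  2.000e-03 -1.511e+00] F [ 0.6  1.2 -1.5] j [-0.59  0.73  0.66  1.99 -0.73  0.67 -0.97]
C tool mm [ 45.1 -40.4]
mark [367.2 244.1] 0.72 rad mm 47.2 ang past pointer deg 218.0
(array([0.56249891, 0.0206565 , 0.04539031]), 0.95, 529)
```

View pics/wrist4.png

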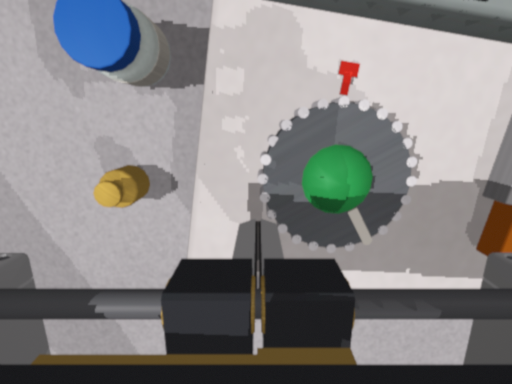

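The collar followed: the mark moved from 194.7° to 218°, and contact force is low. Continuing with 96° arcs.

```bash
python3 -c "
from rows import *
rows((44.8,-40.3),[(8*i,45.3) for i in range(1,13)])"
```

```text
th  8.0 R45.3: 0.0063 0.0055  turn -8.0
th 16.0 R45.3: 0.0130 0.0105  turn -16.0
th 24.0 R45.3: 0.0204 0.0144  turn -24.0
th 32.0 R45.3: 0.0282 0.0172  turn -32.0
th 40.0 R45.3: 0.0364 0.0190  turn -40.0
th 48.0 R45.3: 0.0448 0.0196  turn -48.0
th 56.0 R45.3: 0.0531 0.0190  turn -56.0
th 64.0 R45.3: 0.0613 0.0173  turn -64.0
th 72.0 R45.3: 0.0691 0.0144  turn -72.0
th 80.0 R45.3: 0.0765 0.0105  turn -80.0
th 88.0 R45.3: 0.0833 0.0056  turn -88.0
th 96.0 R45.3: 0.0893 -0.0002  turn -96.0
```

```bash
python3 -m handwheel '0 0.0063 0.0055 0 0 0 -8; 0 0.0130 0.0105 0 0 0 -16; 0 0.0204 0.0144 0 0 0 -24; 0 0.0282 0.0172 0 0 0 -32; 0 0.0364 0.0190 0 0 0 -40; 0 0.0448 0.0196 0 0 0 -48; 0 0.0531 0.0190 0 0 0 -56; 0 0.0613 0.0173 0 0 0 -64; 0 0.0691 0.0144 0 0 0 -72; 0 0.0765 0.0105 0 0 0 -80; 0 0.0833 0.0056 0 0 0 -88; 0 0.0893 -0.0002 0 0 0 -96'
python3 -c "
from h import *
p=status('wrist5.png'); print(fitcollar(p,(.5625,.0205)))"
```

```text
clock: 8.2
position: [0.5236, -0.027, 0.0921]
eef_rot: [3.142, 0.004, 0.157]
contact_force: [-2.4, -0.1, 1.0]
finger_gap: 0.006
t 8.25 pos [ 0.5249 -0.0281  0.0922] rpy [3.141e+00 2.000e-03 1.600e-01] F [-1.6 -2.5  0.4] j [-0.12  0.64  0.18  1.98 -0.21  0.54  0.36]
C tool mm [ 44.9 -41.9]
(array([0.56153577, 0.0202364 , 0.04535508]), 0.75, 508)
```

View pics/wrist5.png

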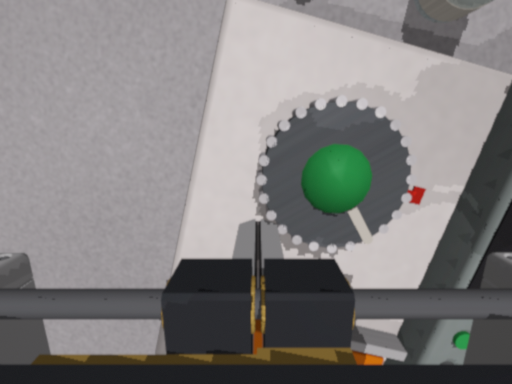

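The mark stays put relative to the tool (px 367,243), so there was no slip. The collar is now at about 314°. Next arc.

```bash
python3 -m handwheel '0 0.0063 0.0055 0 0 0 -8; 0 0.0130 0.0105 0 0 0 -16; 0 0.0204 0.0144 0 0 0 -24; 0 0.0282 0.0172 0 0 0 -32; 0 0.0364 0.0190 0 0 0 -40; 0 0.0448 0.0196 0 0 0 -48; 0 0.0531 0.0190 0 0 0 -56; 0 0.0613 0.0173 0 0 0 -64; 0 0.0691 0.0144 0 0 0 -72; 0 0.0765 0.0105 0 0 0 -80; 0 0.0833 0.0056 0 0 0 -88; 0 0.0893 -0.0002 0 0 0 -96'
python3 -c "
from h import *
p=status('wrist6.png'); print(fitcollar(p,(.5625,.0205)))"
```

```text
clock: 9.85
position: [0.6135, -0.0133, 0.0922]
eef_rot: [-3.141, 0.002, 1.831]
contact_force: [-1.3, -2.5, 0.3]
finger_gap: 0.007
t 9.9 pos [ 0.6143 -0.0118  0.0922] rpy [3.141e+00 1.000e-03 1.836e+00] F [ 2.  -2.3 -1.5] j [ 0.15  0.74 -0.29  1.72  0.3   0.72  1.54]
C tool mm [ 44.8 -41.6]
mark [366.7 242.1] 0.57 rad mm 46.3 ang past pointer deg 50.7
(array([0.56222452, 0.01950509, 0.04498355]), 0.67, 507)
```

View pics/wrist6.png

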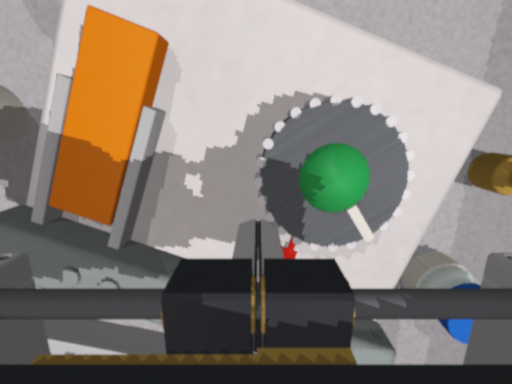

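```bash
python3 -c "
from rows import *
rows((44.8,-40.3),[(7.5*i,45.3) for i in range(1,9)]+[(60,50),(60,56)])"
```

```text
th  7.5 R45.3: 0.0059 0.0052  turn -7.5
th 15.0 R45.3: 0.0121 0.0099  turn -15.0
th 22.5 R45.3: 0.0190 0.0137  turn -22.5
th 30.0 R45.3: 0.0263 0.0166  turn -30.0
th 37.5 R45.3: 0.0338 0.0186  turn -37.5
th 45.0 R45.3: 0.0416 0.0195  turn -45.0
th 52.5 R45.3: 0.0495 0.0194  turn -52.5
th 60.0 R45.3: 0.0572 0.0183  turn -60.0
th 60.0 R50.0: 0.0584 0.0228  turn -60.0
th 60.0 R56.0: 0.0600 0.0286  turn -60.0
```

```bash
python3 -m handwheel '0 0.0059 0.0052 0 0 0 -7.5; 0 0.0121 0.0099 0 0 0 -15; 0 0.0190 0.0137 0 0 0 -22.5; 0 0.0263 0.0166 0 0 0 -30; 0 0.0338 0.0186 0 0 0 -37.5; 0 0.0416 0.0195 0 0 0 -45; 0 0.0495 0.0194 0 0 0 -52.5; 0 0.0572 0.0183 0 0 0 -60; 0 0.0572 0.0183 0 0 0 -60; 0 0.0584 0.0228 0 0 0 -60; 0 0.0600 0.0286 0 0 0 -60; 0 0.06 0.0286 -0.04 0 0 -60'
python3 -c "
from h import *
p=status('wrist7.png'); print(fitcollar(p,(.5625,.0205)))"
```

```text
clock: 11.5
position: [0.6239, 0.053, 0.1302]
eef_rot: [-3.14, -0.006, 2.877]
contact_force: [0.4, -0.1, 0.1]
finger_gap: 0.002
t 11.55 pos [0.6279 0.0544 0.1371] rpy [3.139 0.004 2.877] F [1.1 1.  3.3] j [ 0.22  0.75 -0.6   1.65  0.52  0.9   2.3 ]
C tool mm [ 54.3 -49.8]
mark [358.3 210.8] 0.57 rad mm 47.3 ang past pointer deg 113.7
(array([0.56307389, 0.01981794, 0.04527409]), 0.73, 425)
```

View pics/wrist7.png

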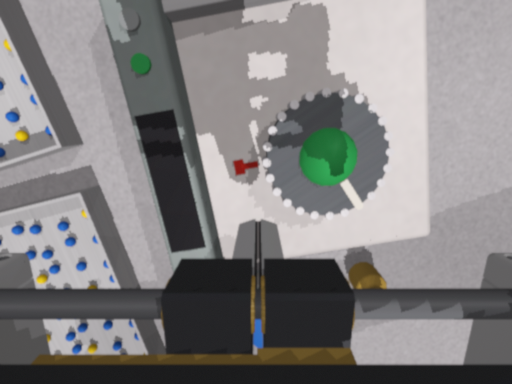

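The collar is at about 473° (360+113.7), so about 247° remain. Rewinding the wrist 280° in the air above the collar.

```bash
python3 -m handwheel '0 0.0077 0.0008 -0.005 0 0 10.6; 0 0.0154 0.0016 -0.005 0 0 21.2; 0 0.0231 0.0024 -0.005 0 0 31.8; 0 0.0308 0.0032 -0.005 0 0 42.4; 0 0.0385 0.004 -0.005 0 0 53; 0 0.0462 0.0048 -0.005 0 0 63.6; 0 0.0539 0.0056 -0.005 0 0 74.2; 0 0.0616 0.0064 -0.005 0 0 84.8; 0 0.0693 0.0072 -0.005 0 0 95.4; 0 0.077 0.008 -0.005 0 0 106; 0 0.0847 0.0088 -0.005 0 0 116.6; 0 0.0923 0.0096 -0.005 0 0 127'
python3 -m handwheel '0 0 0 0 0 0 10.6; 0 0 0 0 0 0 21.2; 0 0 0 0 0 0 31.8; 0 0 0 0 0 0 42.4; 0 0 0 0 0 0 53; 0 0 0 0 0 0 63.6; 0 0 0 0 0 0 74.2; 0 0 0 0 0 0 84.8; 0 0 0 0 0 0 95.4; 0 0 0 0 0 0 106; 0 0 0 0 0 0 116.6; 0 0 0 0 0 0 127'
python3 -m handwheel '0 0 0 0 0 0 10; 0 0 0 0 0 0 20; 0 0 0 0 0 0 26; 0 0 0 0 0 0 26'
python3 -c "
from h import *
p=status('wrist8.png'); print(fitcollar(p,(.5625,.0205)))"
```

```text
clock: 13.15
position: [0.5382, 0.0863, 0.1367]
eef_rot: [-3.141, 0.001, 0.654]
contact_force: [-0.3, 0.0, -0.2]
finger_gap: 0.006
clock: 14.65
position: [0.5385, 0.0863, 0.1368]
eef_rot: [3.141, -0.001, -1.562]
contact_force: [0.5, 0.4, 0.2]
finger_gap: 0.007
clock: 15.15
position: [0.5385, 0.0864, 0.1368]
eef_rot: [3.141, -0.002, -2.008]
contact_force: [-0.2, -0.3, -0.9]
finger_gap: 0.001
t 15.2 pos [0.5386 0.0864 0.1369] rpy [ 3.141e+00 -1.000e-03 -2.007e+00] F [ 0.6 -0.1  0.4] j [-0.7   0.72  0.79  1.9  -0.7   0.82 -1.54]
C tool mm [ 49.6 -49.5]
mark [278.6 196.1] 0.58 rad mm 46.9 ang past pointer deg 115.4
(array([0.56232113, 0.02072278, 0.04516224]), 0.78, 404)
```

View pics/wrist8.png

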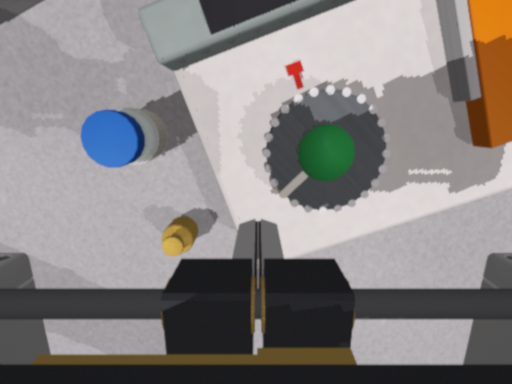

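```bash
python3 -c "
from rows import *
rows((49.6,-49.5),[(0,50),(0,48),(2,47.5),(5,47),(9,46.5),(14,46),(20,45.3),(27,45.3),(35,45.3)])"
```

```text
th  0.0 R50.0: 0.0017 -0.0061  turn 0.0
th  0.0 R48.0: 0.0032 -0.0076  turn 0.0
th  2.0 R47.5: 0.0050 -0.0063  turn -2.0
th  5.0 R47.0: 0.0076 -0.0044  turn -5.0
th  9.0 R46.5: 0.0112 -0.0020  turn -9.0
th 14.0 R46.0: 0.0157 0.0007  turn -14.0
th 20.0 R45.3: 0.0214 0.0033  turn -20.0
th 27.0 R45.3: 0.0281 0.0064  turn -27.0
th 35.0 R45.3: 0.0361 0.0088  turn -35.0
```

```bash
python3 -m handwheel '0 0 0 0.015 0 0 0; 0 0 0 0.03 0 0 0; 0 0 0 0.0445 0 0 0; 0 0.0017 -0.0061 0.0445 0 0 0; 0 0.0032 -0.0076 0.0445 0 0 0; 0 0.0050 -0.0063 0.0445 0 0 -2; 0 0.0076 -0.0044 0.0445 0 0 -5; 0 0.0112 -0.0020 0.0445 0 0 -9; 0 0.0157 0.0007 0.0445 0 0 -14; 0 0.0214 0.0033 0.0445 0 0 -20; 0 0.0281 0.0064 0.0445 0 0 -27; 0 0.0361 0.0088 0.0445 0 0 -35'
python3 -c "
from h import *
p=status('wrist9.png'); print(fitcollar(p,(.5625,.0205)))"
```

```text
clock: 16.8
position: [0.5156, 0.0587, 0.0934]
eef_rot: [-3.141, 0.002, -1.391]
contact_force: [0.1, 2.2, -1.3]
finger_gap: 0.003
t 16.85 pos [0.5145 0.0575 0.0936] rpy [ 3.141e+00  2.000e-03 -1.388e+00] F [-1.4  0.6  0.3] j [-0.51  0.69  0.54  2.01 -0.61  0.61 -0.95]
C tool mm [ 45.1 -40.5]
mark [264.4 214.8] 0.79 rad mm 47.9 ang past pointer deg 134.4
(array([0.56238221, 0.02070155, 0.04542616]), 0.75, 523)
```

View pics/wrist9.png

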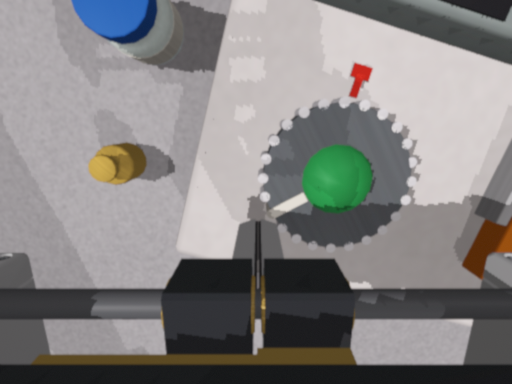

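The mark is now at about 134°, right next to the finger, and it is engaged. Two more 96° arcs.

```bash
python3 -m handwheel '0 0.0063 0.0055 0 0 0 -8; 0 0.0130 0.0105 0 0 0 -16; 0 0.0204 0.0144 0 0 0 -24; 0 0.0282 0.0172 0 0 0 -32; 0 0.0364 0.0190 0 0 0 -40; 0 0.0448 0.0196 0 0 0 -48; 0 0.0531 0.0190 0 0 0 -56; 0 0.0613 0.0173 0 0 0 -64; 0 0.0691 0.0144 0 0 0 -72; 0 0.0765 0.0105 0 0 0 -80; 0 0.0833 0.0056 0 0 0 -88; 0 0.0893 -0.0002 0 0 0 -96'
python3 -c "
from h import *
p=status('wrist10.png'); print(fitcollar(p,(.5625,.0205)))"
```

```text
clock: 18.45
position: [0.5298, -0.0316, 0.0928]
eef_rot: [3.141, 0.003, 0.279]
contact_force: [-2.6, -0.0, 1.7]
finger_gap: 0.005
t 18.5 pos [ 0.5312 -0.0325  0.0928] rpy [3.14e+00 2.00e-03 2.82e-01] F [-0.6 -1.9 -1. ] j [-0.03  0.64  0.06  1.96 -0.06  0.54  0.35]
C tool mm [ 44.9 -42.2]
mark [265.2 217.4] 0.95 rad mm 48.2 ang past pointer deg 232.9
(array([0.561701  , 0.02011008, 0.04527536]), 0.72, 532)
```

```bash
python3 -m handwheel '0 0.0063 0.0055 0 0 0 -8; 0 0.0130 0.0105 0 0 0 -16; 0 0.0204 0.0144 0 0 0 -24; 0 0.0282 0.0172 0 0 0 -32; 0 0.0364 0.0190 0 0 0 -40; 0 0.0448 0.0196 0 0 0 -48; 0 0.0531 0.0190 0 0 0 -56; 0 0.0613 0.0173 0 0 0 -64; 0 0.0691 0.0144 0 0 0 -72; 0 0.0765 0.0105 0 0 0 -80; 0 0.0833 0.0056 0 0 0 -88; 0 0.0893 -0.0002 0 0 0 -96'
python3 -c "
from h import *
p=status('wrist11.png'); print(fitcollar(p,(.5625,.0205)))"
```

```text
clock: 20.1
position: [0.6173, -0.0066, 0.0928]
eef_rot: [-3.141, 0.002, 1.953]
contact_force: [-1.9, -2.5, 0.9]
finger_gap: 0.005
t 20.15 pos [ 0.618  -0.0051  0.0928] rpy [3.141 0.    1.958] F [ 1.2 -1.3 -0.7] j [ 0.21  0.76 -0.42  1.71  0.42  0.76  1.55]
C tool mm [ 44.7 -41.7]
mark [262.5 220.9] 0.89 rad mm 49.9 ang past pointer deg 330.6
(array([0.56229653, 0.01956902, 0.04496821]), 0.8, 511)
```

View pics/wrist11.png

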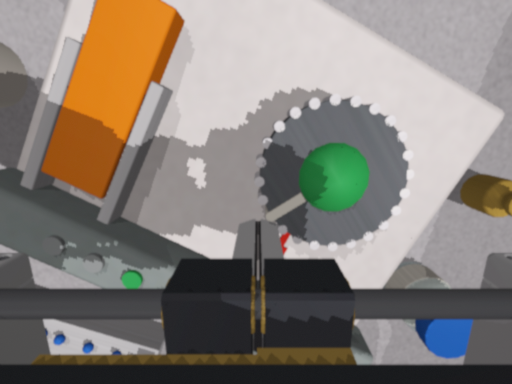

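```bash
python3 -m handwheel '0 0.0039 0.0036 0 0 0 -5; 0 0.0080 0.0069 0 0 0 -10; 0 0.0122 0.0099 0 0 0 -15; 0 0.0166 0.0125 0 0 0 -20; 0 0.0166 0.0125 0 0 0 -20'
cat >> h.py <<'E'
def markang(p,CC):
    # white line: bright low-sat pixels at radius 26..42 mm on z=.098; pointer: red pixels on z=.07
    hsv=cv2.cvtColor(p["color"],cv2.COLOR_RGB2HSV)
    out={}
    def cvt(m,z):
        v,u=np.nonzero(m); 
        if len(u)==0: return np.zeros((0,2))
        return np.array([atz(p,(a,b),z)[:2] for a,b in zip(u,v)])-CC
    ctr=proj(p,[[*CC,.098]])[0]; yy,xx=np.mgrid[:384,:512]; near=np.hypot(xx-ctr[0],yy-ctr[1])<130
    W=cvt((hsv[...,2]>120)&(hsv[...,1]<60)&near,.098); r=np.hypot(*W.T); W=W[(r>.024)&(r<.041)]
    P=cvt((cv2.inRange(hsv,(0,150,90),(5,255,255))|cv2.inRange(hsv,(172,150,90),(180,255,255))>0)&near,.07); r=np.hypot(*P.T); P=P[(r>.045)&(r<.08)]
    for n,Q in (("line",W),("ptr",P)):
        if len(Q): a=np.degrees(np.arctan2(*np.median(Q,0)[::-1])); print(n,len(Q),"median r",round(1e3*np.median(np.hypot(*Q.T)),1),"ang",round(a,1),"spread",np.round(np.std(Q,0)*1e3,1))
E
python3 -c "
from h import *
p=status('wrist12.png'); f=fitcollar(p,(.5625,.0205)); print(f); markang(p,np.array([.5625,.0203])); markang(p,f[0][:2])"
```

```text
clock: 20.88
position: [0.6226, 0.0144, 0.0929]
eef_rot: [3.141, 0.0, 2.298]
contact_force: [0.4, -0.9, -0.6]
finger_gap: 0.002
t 20.93 pos [0.6225 0.0144 0.0929] rpy [ 3.141 -0.     2.298] F [ 1.2 -0.8 -1.2] j [ 0.23  0.79 -0.51  1.7   0.5   0.79  1.79]
C tool mm [ 44.5 -40.8]
mark [265.7 222.7] 0.97 rad mm 48.1 ang past pointer deg 354.0
(array([0.56254404, 0.01951576, 0.04528749]), 0.63, 506)
line 505 median r 35.5 ang -10.9 spread [19.9 21.3]
ptr 6 median r 52.7 ang -7.2 spread [0.7 0.4]
line 465 median r 35.2 ang -11.8 spread [20.5 21.5]
ptr 6 median r 52.6 ang -6.3 spread [0.7 0.4]
```

View pics/wrist12.png

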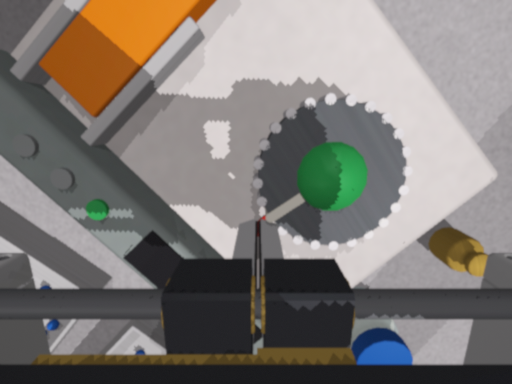

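```bash
python3 -c "
from rows import *
rows((44.5,-40.1),[(2,45.3),(4,45.3),(4,50),(4,58)])"
```

```text
th  2.0 R45.3: 0.0014 0.0015  turn -2.0
th  4.0 R45.3: 0.0029 0.0029  turn -4.0
th  4.0 R50.0: -0.0002 0.0065  turn -4.0
th  4.0 R58.0: -0.0055 0.0125  turn -4.0
```

```bash
python3 -m handwheel '0 0.0014 0.0015 0 0 0 -2; 0 0.0029 0.0029 0 0 0 -4; 0 0.0029 0.0029 0 0 0 -4; 0 -0.0002 0.0065 0 0 0 -4; 0 -0.0055 0.0125 0 0 0 -4; 0 -0.0055 0.0125 -0.03 0 0 -4; 0 -0.0055 0.035 -0.06 0 0 -4; 0 -0.0055 0.045 -0.06 0 0 -4; 0 -0.0055 0.045 -0.06 0 0 -4'
cat >> h.py <<'E'
def polar(p,CC,n):
    # top-down rectified view at z=.098 for collar, .07 outside; 0.2 mm/px
    def rect(z):
        g=np.linspace(-.065,.065,560); X=CC[0]+g[::-1][:,None]+0*g; Y=CC[1]-g[None,:]+0*g[:,None]
        uv=proj(p,np.stack([X,Y,0*X+z],-1)).astype(np.float32).reshape(560,560,2)
        return cv2.remap(p["color"],uv,None,cv2.INTER_LINEAR),np.hypot(X-CC[0],Y-CC[1])
    a,r=rect(.098); b,_=rect(.07); a[r>.0485]=b[r>.0485]; cv2.imwrite("pics/"+n,a[...,::-1])
    hsv=cv2.cvtColor(a,cv2.COLOR_RGB2HSV); g=np.linspace(-.065,.065,560)
    X=g[::-1][:,None]+0*g; Y=-g[None,:]+0*g[:,None]
    red=((hsv[...,0]<6)|(hsv[...,0]>172))&(hsv[...,1]>130)&(hsv[...,2]>60)&(r>.0485)
    wh=(hsv[...,2]>130)&(hsv[...,1]<70)&(r>.025)&(r<.041)
    k,l,s,_=cv2.connectedComponentsWithStats(wh.astype(np.uint8)); i=1+np.argmax(s[1:,4])
    for nm,m in(("ptr",red),("line",l==i)):
        print(nm,m.sum(),"r",np.round(1e3*r[m].mean(),1),"ang",round(float(np.degrees(np.arctan2(Y[m].mean(),X[m].mean()))),2))
E
python3 -c "
from h import *
p=status('wrist13.png'); f=fitcollar(p,(.5625,.0205)); print(f); polar(p,f[0][:2],'r13.png')"
```

```text
clock: 22.15
position: [0.6593, 0.0408, 0.152]
eef_rot: [-3.141, -0.001, 2.373]
contact_force: [-0.5, 0.5, -0.1]
finger_gap: 0.002
t 22.2 pos [0.6585 0.04   0.1515] rpy [-3.139e+00 -2.000e-03  2.372e+00] F [-1.1  0.6  0. ] j [ 0.21  0.77 -0.56  1.54  0.47  0.97  1.88]
C tool mm [ 55.4 -80.8]
mark [275.4 144.3] 0.67 rad mm 48.6 ang past pointer deg 355.2
mark [265.8  86.2] 0.62 rad mm 51.2 ang past pointer deg 303.8
(array([0.56263289, 0.01998097, 0.04465625]), 0.58, 408)
ptr 1459 r 59.9 ang -5.61
line 2400 r 33.0 ang -9.27
```

View pics/wrist13.png

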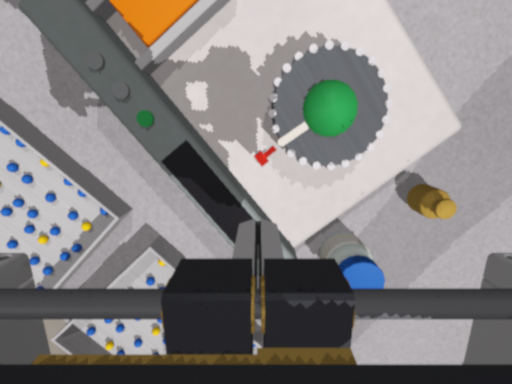

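View pics/r13.png

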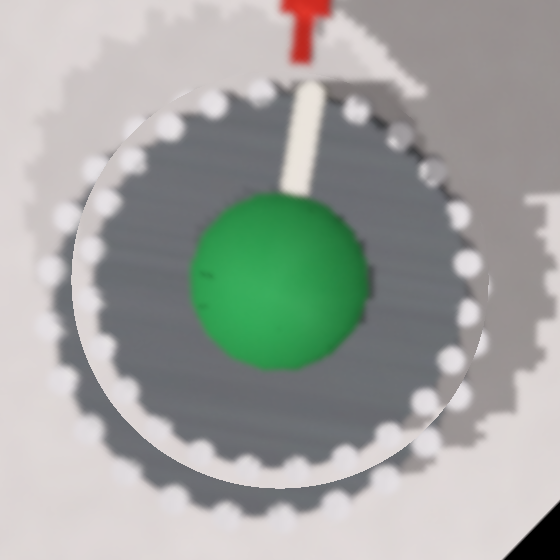

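Rectified view: the white line is at -9.4° and the pointer at -5.7°, so the mark stands about 3.6° short of its second return. I'll re-enter the same slot and trim by that much.

```bash
python3 -c "
from rows import *
rows((55.8,-81.4),[(0,58),(0,50),(0,45.3),(2,45.3),(3.7,45.3),(3.7,50),(3.7,58)])"
```

```text
th  0.0 R58.0: 0.0023 -0.0324  turn 0.0
th  0.0 R50.0: 0.0079 -0.0380  turn 0.0
th  0.0 R45.3: 0.0113 -0.0414  turn 0.0
th  2.0 R45.3: 0.0127 -0.0398  turn -2.0
th  3.7 R45.3: 0.0139 -0.0386  turn -3.7
th  3.7 R50.0: 0.0108 -0.0350  turn -3.7
th  3.7 R58.0: 0.0056 -0.0290  turn -3.7
```

```bash
python3 -m handwheel '0 0.0023 -0.0324 0 0 0 0; 0 0.0023 -0.0324 0.03 0 0 0; 0 0.0023 -0.0324 0.06 0 0 0; 0 0.0079 -0.0380 0.06 0 0 0; 0 0.0113 -0.0414 0.06 0 0 0; 0 0.0127 -0.0398 0.06 0 0 -2; 0 0.0139 -0.0386 0.06 0 0 -3.7; 0 0.0139 -0.0386 0.06 0 0 -3.7; 0 0.0108 -0.0350 0.06 0 0 -3.7; 0 0.0056 -0.0290 0.06 0 0 -3.7; 0 0.0056 -0.029 0.03 0 0 -3.7; 0 0.0056 0.008 0 0 0 -3.7'
python3 -c "
from h import *
p=status('wrist14.png'); f=fitcollar(p,(.5625,.0205)); print(f); polar(p,f[0][:2],'r14.png'); polar(p,np.array([.5625,.0203]),'r14b.png')"
```

```text
clock: 23.8
position: [0.6604, 0.0471, 0.1529]
eef_rot: [-3.138, -0.001, 2.433]
contact_force: [1.3, 0.6, -0.4]
finger_gap: 0.003
t 23.85 pos [0.6669 0.0557 0.1583] rpy [3.131e+00 3.000e-03 2.438e+00] F [4.1 4.4 3.3] j [ 0.2   0.77 -0.59  1.52  0.48  0.99  1.92]
C tool mm [ 56.9 -94.4]
mark [277.5 138.5] 0.96 rad mm 47.3 ang past pointer deg 356.0
(array([0.5629559 , 0.01994002, 0.04515017]), 0.76, 399)
ptr 1503 r 59.8 ang -5.53
line 2395 r 33.0 ang -6.91
ptr 1410 r 60.0 ang -5.82
line 2400 r 33.0 ang -7.45
```

View pics/r14.png

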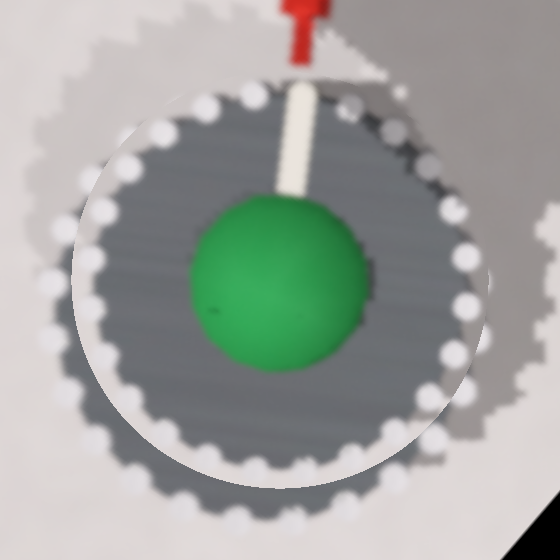

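View pics/wrist14.png

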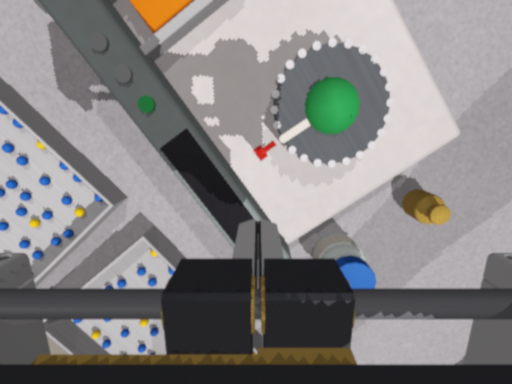

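The mark is within about 1.5° of the pointer, but that picture was taken while the arm was moving. I'll settle and check with a still picture.

```bash
python3 -m handwheel '0 0 0 0 0 0 0; 0 0 0 0 0 0 0'
python3 -c "
from h import *
p=status('wrist15.png'); f=fitcollar(p,(.5625,.0205)); print(f); polar(p,f[0][:2],'r15.png'); polar(p,np.array([.5625,.0203]),'r15b.png')
for q,z in [('pointer',.07),('collar_top',.098)]:
    for r in landmark_of(p,q)[:1]: print(q,np.round(r['position'],1),np.round(atz(p,r['position'],z),4))
"
```

```text
clock: 24.2
position: [0.66, 0.0486, 0.1517]
eef_rot: [-3.139, -0.001, 2.436]
contact_force: [-0.5, 0.4, 0.0]
finger_gap: 0.003
t 24.25 pos [0.6602 0.0487 0.1519] rpy [-3.140e+00 -1.000e-03  2.436e+00] F [-0.  -0.3  0.1] j [ 0.21  0.78 -0.58  1.53  0.48  0.98  1.92]
C tool mm [ 56.  -84.8]
mark [414.9 204.6] 0.73 rad mm 107.9 ang past pointer deg 99.4
mark [275.9 141.6] 0.71 rad mm 49.1 ang past pointer deg 359.2
NoneTraceback (most recent call last):
  File "<string>", line 3, in <module>
    p=status('wrist15.png'); f=fitcollar(p,(.5625,.0205)); print(f); polar(p,f[0][:2],'r15.png'); polar(p,np.array([.5625,.0203]),'r15b.png')
                                                                             ~^^^
TypeError: 'NoneType' object is not subscriptable
```

```bash
python3 -c "
from h import *
p=read_camera('wrist'); f=fitcollar(p,(.5625,.0205)); print(f)
for c in ([.5625,.0203],[.5630,.0200]): polar(p,np.array(c),'r15.png')
for q,z in [('pointer',.07),('collar_top',.098)]:
    for r in landmark_of(p,q)[:1]: print(q,np.round(r['position'],1),np.round(atz(p,r['position'],z),4))
"
```

```text
(array([0.56289606, 0.02004675, 0.04506764]), 0.96, 417)
ptr 1398 r 59.9 ang -5.85
line 2377 r 33.0 ang -7.47
ptr 1499 r 59.8 ang -5.61
line 2384 r 33.0 ang -7.07
pointer [270. 144.] [0.617  0.0159 0.07  ]
collar_top [332.4 104.7] [0.5619 0.0215 0.098 ]
```

View pics/r15.png

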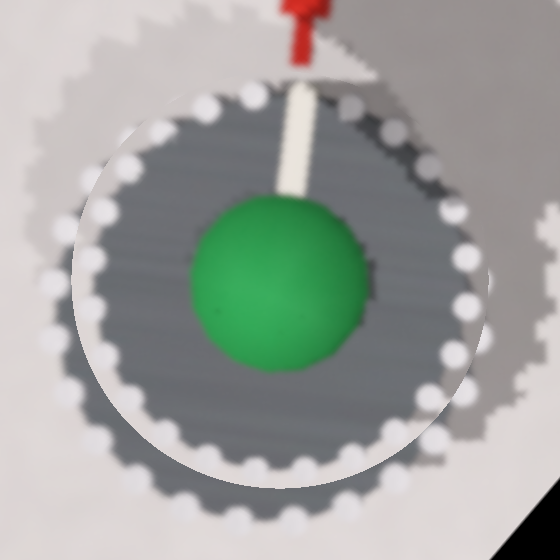

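The still picture agrees: the mark's outer end is at the pointer tip (about 1.5° by my fit, 0.8° by the network). The collar stays as it is. Moving to the gate front now, with tool y along the push direction.

```bash
python3 -m handwheel '0 0.005 -0.04 0 0 0 9.3; 0 0.0105 -0.08 0 0 0 18.6; 0 0.0156 -0.12 0 0 0 27.9; 0 0.021 -0.16 0 0 0 37.2; 0 0.026 -0.2 0 0 0 46.5; 0 0.0312 -0.238 0 0 0 55.6; 0 0.0312 -0.238 0.03 0 0 55.6; 0 0.0312 -0.238 0.03 0 0 55.6'
python3 - <<'E'
from h import *
p=status('wrist16.png')
for q in ("gate_face","rail_ends"):
    for r in landmark_of(p,q)[:1]: print(q,np.round(r["position"],1),round(r["confidence"],2),np.round(atz(p,r["position"],.08),4))
m=masks_of(p,"gate")[:1]
for r in m: print(r["extent"],r["confidence"])
E
```

```text
clock: 25.55
position: [0.4818, -0.1112, 0.1221]
eef_rot: [-3.139, -0.0, 1.466]
contact_force: [-0.9, -0.1, -0.4]
finger_gap: 0.009
t 25.6 pos [ 0.4829 -0.1108  0.1229] rpy [-3.141 -0.     1.467] F [0.7 0.5 0.2] j [ 0.39  0.57 -0.32  2.03  0.31  0.59  1.32]
C tool mm [138.9  65.5]
mark [422.5 354.9] 0.85 rad mm 47.4 ang past pointer deg 357.0
[251.3, 323.2, 263.6, 356.9] 0.72
```

View pics/wrist16.png

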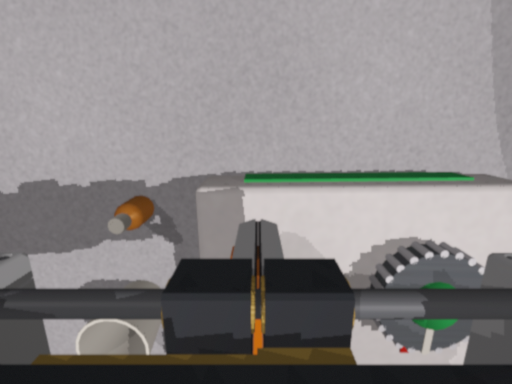

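The fingers stand about 20 mm in front of the gate face and are aligned with it (front edge at row 180 is level). Descend and push most of the way, then feel for the stop.

```bash
python3 -m handwheel '0 0 0 0.018 0 0 0; 0 0 0 0.035 0 0 0; 0 0 0.012 0.035 0 0 0; 0 0 0.024 0.035 0 0 0; 0 0 0.034 0.035 0 0 0; 0 0 0.044 0.035 0 0 0; 0 0 0.052 0.035 0 0 0; 0 0 0.052 0.035 0 0 0'
python3 - <<'E'
from h import *
p=status('wrist17.png')
t=read_camera("scene"); save(t,"scene17.png"); a=t["color"][130:250,160:310,::-1]; cv2.imwrite("pics/s17.png",cv2.resize(a,None,fx=5,fy=5,interpolation=2)[:600,:800])
E
```

```text
clock: 26.8
position: [0.5363, -0.1169, 0.0882]
eef_rot: [3.139, -0.0, 1.466]
contact_force: [-0.3, -0.4, 0.4]
finger_gap: 0.005
t 26.85 pos [ 0.5359 -0.117   0.0882] rpy [3.14  0.    1.466] F [-1.  -0.5  1. ] j [ 0.36  0.68 -0.3   1.91  0.33  0.6   1.31]
C tool mm [139.6  12. ]
mark [464.9 328. ] 0.94 rad mm 47.9 ang past pointer deg 358.5
```

View pics/s17.png

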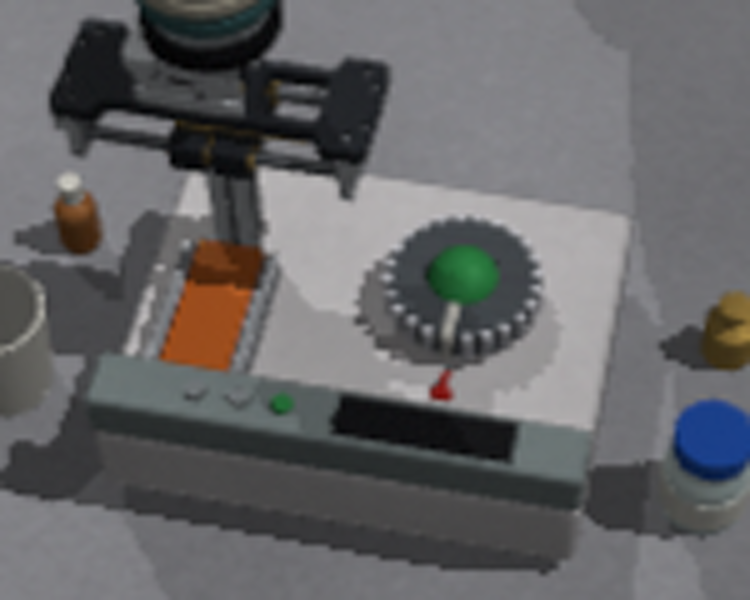

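The scene view shows the bar almost flush. Creeping on in small steps and watching the force.

```bash
python3 -m handwheel '0 0 0.0025 0 0 0 0; 0 0 0.005 0 0 0 0; 0 0 0.007 0 0 0 0; 0 0 0.007 0 0 0 0'
python3 -c "
from h import *
o=get_obs();print(o['position'],o['contact_force'])"
python3 -m handwheel '0 0 0.0015 0 0 0 0; 0 0 0.003 0 0 0 0; 0 0 0.003 0 0 0 0'
python3 -c "
from h import *
o=get_obs();print(o['position'],o['contact_force'])"
```

```text
clock: 27.45
position: [0.5401, -0.1175, 0.0877]
eef_rot: [-3.138, 0.001, 1.466]
contact_force: [-5.0, 0.8, 3.3]
finger_gap: 0.006
[ 0.54013992 -0.11745578  0.08767509] [-5.02581109  0.84053988  3.3315408 ]
clock: 27.82
position: [0.5402, -0.1175, 0.0874]
eef_rot: [-3.133, 0.001, 1.466]
contact_force: [-9.5, 1.3, 7.4]
finger_gap: 0.004
[ 0.54022723 -0.11748619  0.08736703] [-9.51311626  1.34054122  7.41690379]
```

The force rises to 9.5 N with no travel, so the bar is at its stop. Back off, lift clear and check.

```bash
python3 -m handwheel '0 0 -0.01 0 0 0 0; 0 0 -0.03 0 0 0 0; 0 0 -0.045 -0.03 0 0 0; 0 0 -0.06 -0.08 0 0 0; 0 0 -0.03 -0.13 0 0 0; 0 0 0.02 -0.15 0 0 0; 0 0.02 0.07 -0.15 0 0 0; 0 0.04 0.12 -0.15 0 0 0; 0 0.04 0.15 -0.15 0 0 0; 0 0.04 0.15 -0.15 0 0 0'
python3 - <<'E'
from h import *
p=status('wrist18.png')
for q in ("gate_face","rail_ends"):
    for r in landmark_of(p,q)[:1]: print(q,np.round(r["position"],1),round(r["confidence"],2),np.round(atz(p,r["position"],.08),4))
polar(p,np.array([.5628,.0202]),'r18.png')
t=read_camera("scene"); save(t,"scene18.png"); a=t["color"][130:250,160:310,::-1]; cv2.imwrite("pics/s18.png",cv2.resize(a,None,fx=5,fy=5,interpolation=2)[:600,:800])
E
```

```text
clock: 29.08
position: [0.7003, -0.0931, 0.2371]
eef_rot: [3.139, -0.001, 1.466]
contact_force: [-0.8, 0.3, -0.8]
finger_gap: 0.005
t 29.12 pos [ 0.6987 -0.0934  0.2373] rpy [ 3.141 -0.     1.466] F [ 0.  -0.2  0.2] j [ 0.28  0.72 -0.36  1.31  0.26  1.16  1.36]
C tool mm [  99.  -147.3]
mark [351.3  92.8] 0.82 rad mm 47.7 ang past pointer deg 358.4
gate_face [214.4  48.3] 0.81 [ 0.5493 -0.1225  0.08  ]
rail_ends [218.2  45.5] 0.91 [ 0.547  -0.1181  0.08  ]
ptr 1511 r 59.9 ang -5.71
line 2516 r 33.0 ang -7.03
```

View pics/wrist18.png

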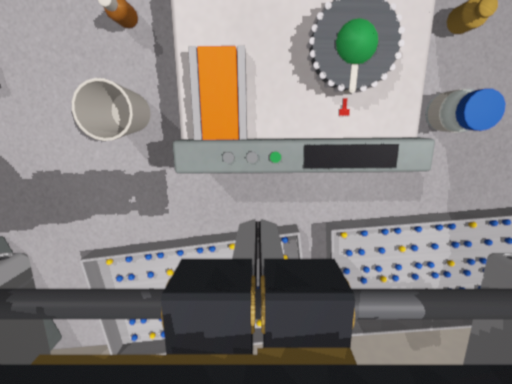

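View pics/s18.png

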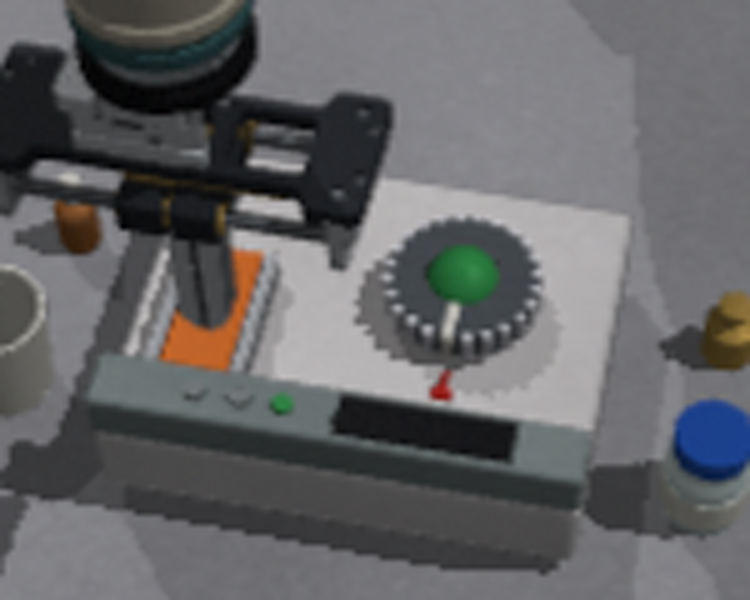

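Wrist view: the orange bar's front edge (row ~46) is level with both rail ends (~47). The white mark at (354,90) points at the red pointer (344,105), and the cup, vial, jar and weight are standing where they were. Handing in.

```bash
python3 -c "
from plant import *
print(close_job())"
```

```text
the job is handed in; nothing more can be done
None
```

I turned the collar to the pointer's second return and then pushed the gate home. The job was handed in at about 29 s, with the arm clear of everything.

- **Collar:** I rolled it anticlockwise in two sweeps, with a corner of the shut fingertips between the ridges, then made one small trim. It started at about 3.40 rad and now stands at about 12.54 of 12.57 rad. The last checks put the mark 1.3° (my fit) to 1.6° (network landmark) short of the pointer, which is about the limit of what I could measure.
- **Gate:** I then pushed the orange bar with a fingertip until it stopped moving and the force rose to about 9.5 N. The last wrist picture shows its front edge level with both rail ends to within a pixel.
- **Disagreements:**
  - The network points for the bar face and the rail ends were 2 mm apart along the push.
  - My estimate of the rail ends before the push was about 3 mm further along than where the bar stopped. I went by the hard stop and the picture.
- **Other things:** I picked nothing up. The cup, jar, weight and vial looked undisturbed in the last pictures. The calculator and brush were out of view then, but the arm never went down near them. The contact readings I took stayed under about 13 N.

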